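# Switch on the flow rig in order

## Robot

A 6-joint arm with a two-finger parallel gripper is mounted at the origin on the work surface. World frame = base frame: x ahead of the robot, y to its left, z up, the work surface at z = 0. Lengths are in m, angles in rad, forces in N, time in s.
With the tool pointing down it reaches from about 0.35 to 0.775 m from the base axis. Payload 7.3 kg.
Tool frame: the origin (TCP) lies at the very end of the fingers, on their centre line; the grasp point (between the pads) lies 19 mm behind it; z points along the fingers, y is the line along which they close (so a half turn about z gives the same grasp; the last joint's range is limited). The gripper opens to 92 mm and grips with 3 to 60 N. Pads are 19 mm wide; open, the fingers measure 130 mm over their backs; the gripper's body (75 mm by 190 mm) begins 47 mm behind the grasp point.
Start: joints at [-1.32, 0.342, 1.524, -0, 1.275, -0.146], TCP at [0.203, -0.484, 0.227] pointing down, gripper open.
Joint ranges: [-2.53, 2.53], [-0.77, 2.02], [0.04, 2.7], [-1, 4.14], [0.28, 2.66], [-3.11, 3.11]. Speed limits (rad/s): [2.57, 2.57, 3.14, 3.14, 3.14, 3.14].

## Interface

Orientations are given as a rotation vector (axis times angle).
In Python, from station import * gives the robot as it stands. The module is installed in compiled form; this text tells all that it offers.
- The arm moves only by the tool jog_arm, never from a script. Its arguments are lists of equal length, an entry for each row: "translation": the shift along the world's x, y, z in m, a list of three; "roll": the turn about the world's z in rad. A call has 1 to 12 rows; each row shifts and turns the commanded pose from where the row before left it; what a row does not reach is not made up. A row lasts 1/12 s, in which the tool goes at most 41.7 mm and 7.16 degrees, less where a joint would pass 70% of its speed; a pose out of reach is approached as far as the arm can. A call with a gripper value outside its range is refused whole. "claw" is the closure, from 0 (fully open) to 1 (shut), set as the call begins (left out, the last holds). The fingers move at their own pace and stop on an object; the grip force is fixed at half the most. Time passes only in rows, so rows that do not move let the fingers close. It gives the time, the measured TCP pose, the force, the opening and the grip force at its end, in the units of the state.
- state(): the state, without advancing time (a new reading comes with each control period).
- get_image(name): name is "side" or "top" or "wrist"; returns a dict with "frame" (384x512x3 uint8, red, green, blue), "z_map" (384x512 float32, m along the optical axis (not along the pixel's ray), 0 where there is no reading), "mtx" (3x3 intrinsics, pixels), "rvec" (rotation vector, rad) and "tvec" (3), from world to camera coordinates, as OpenCV has them. Camera axes: x right, y down, z forward; pixel columns grow to the right and rows downward; lengths in m; the calibration is good to about 2 mm. A picture is of the moment at which its call begins.
- hand_in(): hands the job in; it is judged then, once.
The state is a dict: "time": time; "joints": joint angles; "qd": joint speeds; "tau": joint torques, N m; "ee_pos": TCP position; "ee_rot": TCP orientation; "force": force on the tool from outside, world axes, zero at the start; "ft_torque": the same for the moment, N m; "finger_gap": finger opening in m; "gripper_force": force on a finger pad.
Only numpy, scipy, OpenCV 4.12 (cv2) and the standard library are available. Lean on these libraries where they do the work, as an engineer would, in place of code of your own. Each camera call takes 0.05 s, during which the arm holds its last target. There are 200 camera calls.

## Task

Switch on the three bench instruments in their starting order: first the magnetic stirrer, then the peristaltic pump, then the meter, by tapping the power key on top of each one well down, past half its travel, with the fingertips; each key stays down by itself. Tap lightly, do not press a key before its turn, do not lift or shove the instruments, and leave the beaker, the bottle, the jar and the screwdriver where they are. Finish with the hand clear of everything.

Things in the scene. Friction and masses are not known exactly. Their poses are not given: they have to be found in the camera images.
- stirrer: magnetic stirrer: white box 190 (x) x 130 (y) x 56 mm high on rubber feet, loose on the table, about 1.6 kg, with a round white plate (110 mm across, 6 mm high) 33 mm behind the middle, on which the beaker stands; a black round key stands on the robot-side end of its top. Origin: middle of the underside; z up, +x from the key towards the plate. Which of the three places it stands in varies
- pump: peristaltic pump: grey box 170 (x) x 120 (y) x 96 mm high on rubber feet, loose, about 2 kg, with a round white pump head (92 mm across, up to 20 mm above the box's top, four steel rollers) 35 mm behind the middle; a black square key stands on the robot-side end of its top. Origin: middle of the underside; z up, +x from the key towards the pump head
- meter: bench meter: white plastic box 170 (x) x 140 (y) x 76 mm high on rubber feet, loose, about 1.8 kg, with a dark rectangular display and four small black terminals (8 mm high) on the rear part of its top; a black bar-shaped key stands on the robot-side end of its top. Origin: middle of the underside; z up, +x from the key towards the display
- stirrer_key_top (a point): centre of the top face of the stirrer's key, a round black button 30 mm across standing 20 mm above the box's top when up; 66 mm to the -x side of the stirrer's middle, 76 mm above the table when up; moves with the key
- pump_key_top (a point): centre of the top face of the pump's key, a square black button 28 x 28 mm standing 20 mm above the box's top when up; 55 mm to the -x side of the pump's middle, 116 mm above the table when up; moves with the key
- meter_key_top (a point): centre of the top face of the meter's key, a black bar 18 mm (x) x 48 mm (y) standing 20 mm above the box's top when up; 55 mm to the -x side of the meter's middle, 96 mm above the table when up; moves with the key
- stirrer_key (a joint): the stirrer's key: joint value 0 when up (the switch is off), 0.014 m when fully down; it slides straight down against a friction of about 3 N, meets a rubber-cushioned stop at 14 mm and stays wherever it is left; it starts 0 to 1 mm down and counts as on beyond 7 mm, half way
- pump_key (a joint): the pump's key: joint value 0 when up (the switch is off), 0.014 m when fully down; it slides straight down against a friction of about 3 N, meets a rubber-cushioned stop at 14 mm and stays wherever it is left; it starts 0 to 1 mm down and counts as on beyond 7 mm, half way
- meter_key (a joint): the meter's key: joint value 0 when up (the switch is off), 0.014 m when fully down; it slides straight down against a friction of about 3 N, meets a rubber-cushioned stop at 14 mm and stays wherever it is left; it starts 0 to 1 mm down and counts as on beyond 7 mm, half way
- beaker: small open glass beaker, 60 mm across, 55 mm high, standing loose on the stirrer's plate (its foot 62 mm above the table); leave alone. Origin: middle of its underside
- reagent: clear glass bottle with blue cap, 66 mm across, 130 mm high, standing behind the instruments; leave alone. Origin: middle of its underside
- jar: low amber glass jar with blue cap, 60 mm across, 80 mm high, standing behind the instruments; leave alone. Origin: middle of its underside
- screwdriver: small screwdriver, 160 mm long, lying between the robot and the instruments; leave alone. Origin: under its middle, x along its length

How it is judged:
On the way, in this order (a step that is already met when the one before it is completed fails the run):
1. the stirrer's key has been tapped down (more than 7 mm) (value of joint stirrer_key above 0.007 m), for 0.1 s.
2. the pump's key has been tapped down (more than 7 mm) (value of joint pump_key above 0.007 m), for 0.1 s.
3. the meter's key has been tapped down (more than 7 mm) (value of joint meter_key above 0.007 m), for 0.1 s.
At the end, for the whole second after the job is handed in: all three keys are more than 7 mm down and stay there; the instruments and the bystanders stand upright, at rest, within 20 mm of where they began (value of joint each of stirrer_key, pump_key, meter_key above 0.007 m and distance of each of stirrer, pump, meter, beaker, reagent, jar, screwdriver from where it was at the start of the episode below 0.02 m and angle between each of stirrer, pump, meter, beaker, reagent, jar's own z axis and vertical below 0.1 rad and linear speed of each of stirrer, pump, meter, beaker, reagent, jar, screwdriver below 0.02 m/s); the robot touches nothing.
It fails at once if the pump's key was pushed (over 3 mm) before the stirrer was on (value of joint pump_key above 0.003 m and value of joint stirrer_key below 0.007 m).
It fails at once if the meter's key was pushed (over 3 mm) before the pump was on (value of joint meter_key above 0.003 m and value of joint pump_key below 0.007 m).
It fails at once if an instrument was struck harder than 25 N (contact force between any of the fingers, the arm and stirrer above 25 N or contact force between any of the fingers, the arm and pump above 25 N or contact force between any of the fingers, the arm and meter above 25 N).
It fails at once if an instrument was shoved, lifted or tipped (over 20 mm or 0.1 rad) (distance of any of stirrer, pump, meter from where it was at the start of the episode above 0.02 m or angle between any of stirrer, pump, meter's own z axis and vertical above 0.1 rad).
It fails at once if the beaker, bottle, jar or screwdriver was disturbed (moved over 20 mm) (distance of any of beaker, reagent, jar, screwdriver from where it was at the start of the episode above 0.02 m).
It also fails if it takes over 48 s, if anything falls off the work surface, if the arm or the gripper's body presses on something with over 40 N, if the wrist force passes 120 N, or if a joint passes its speed limit or range.

## Working session

There is one attempt and no reset: what is moved stays moved. The work goes in short steps, Python scripts to look and compute and a tool call to move; the robot and the scene stay as the last step left them, time stands still between calls to the robot, and variables do not carry over. Pictures are saved under pics/ and viewed, at most 10 in all, crops included, and the job is handed in when it is done.

Besides the shell and the picture viewer there is one more tool, called after "Request:" as name([rows], argument=value, ...), one row to a line, values as JSON. jog_arm: Moves the arm, as the interface text tells. Its arguments: {"type":"object","properties":{"translation":{"type":"array"},"roll":{"type":"array"},"claw":{"type":"number"}},"required":["translation","roll"]}

```bash
mkdir -p pics; cat > h.py <<'E'
from station import *
import numpy as np, cv2
def cloud(im):
    z=im["z_map"]; K=im["mtx"]; R=cv2.Rodrigues(np.array(im["rvec"],float))[0]; t=np.array(im["tvec"],float).ravel()
    v,u=np.mgrid[:z.shape[0],:z.shape[1]]
    p=np.stack([(u-K[0,2])/K[0,0]*z,(v-K[1,2])/K[1,1]*z,z],-1)
    return (p-t)@R
E
python3 - <<'E'
from h import *
a=get_image("top"); b=get_image("side")
np.savez("a.npz",**{k:np.array(v) for k,v in a.items()})
cv2.imwrite("pics/1.png",a["frame"][...,::-1]); cv2.imwrite("pics/2.png",b["frame"][...,::-1])
s=state(); print(s["time"],s["ee_pos"],s["ee_rot"],s["force"],s["finger_gap"])
P=cloud(a); print(P[192,256],P[50,50],P[330,450])
E
```

```text
0.1 [ 0.20282108 -0.48384145  0.22611493] [-3.07859870e+00 -6.18950423e-01  1.65797575e-04] [ 0.5294735   0.08008744 -1.23584705] 0.0921622806900831
[0.57929007 0.01177416 0.09613854] [ 1.43239786  1.13971265 -0.7450675 ] [ 0.22342173 -0.50617533 -0.0005268 ]
```

View pics/1.png

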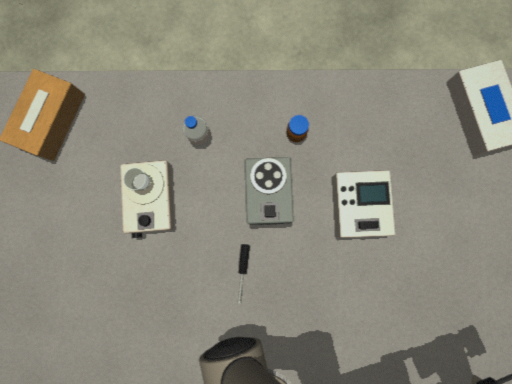

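View pics/2.png

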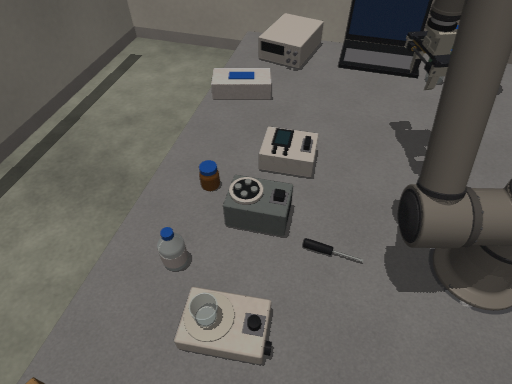

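The top view shows the stirrer on the left with its key at (145,220). The pump is in the middle with its key at (270,211), and the meter is on the right with its key at (368,225). The screwdriver lies at about (243,272). The side view agrees.

```bash
python3 - <<'E'
from h import *
a=dict(np.load("a.npz")); P=cloud(a); g=a["frame"].max(-1)
for n,(u,v),h,hb in [("stir",(145,220),.076,.056),("pump",(270,211),.116,.096),("meter",(368,225),.096,.076)]:
    s=np.s_[v-12:v+13,u-16:u+17]; p=P[s].reshape(-1,3); d=g[s].ravel()
    for nm,m in (("depth",p[:,2]>h-.008),("dark",(d<45)&(p[:,2]>h-.012))):
        q=p[m]; print(n,nm,m.sum(),q.mean(0).round(4),np.ptp(q,0).round(3),np.median(q[:,2]).round(4))
    s=np.s_[v-80:v+40,u-50:u+50]; p=P[s].reshape(-1,3); q=p[abs(p[:,2]-hb)<.006]
    r=cv2.minAreaRect((q[:,:2]*1000).astype(np.float32)); print("  box",np.round(r[0],1),np.round(r[1],1),round(r[2],1))
p=P[235:310,225:260].reshape(-1,3); q=p[p[:,2]>.006]; print("sd",q.min(0),q.max(0))
E
```

```text
stir depth 104 [0.506  0.3055 0.0837] [0.044 0.335 0.919] 0.0749
stir dark 35 [0.504  0.3057 0.0724] [0.024 0.024 0.015] 0.074
  box [598.5 276.8] [235.3 211.4] 5.8
pump depth 134 [ 0.5288 -0.0212  0.1473] [0.07  0.025 0.878] 0.1149
pump dark 6 [ 0.5174 -0.0203  0.1137] [0.    0.012 0.003] 0.1141
  box [586.1 -18.9] [170.  119.9] 2.6
meter depth 146 [ 0.4991 -0.2634  0.1196] [0.033 0.283 0.897] 0.0953
meter dark 51 [ 0.4986 -0.2738  0.0952] [0.013 0.046 0.008] 0.0954
  box [ 554.8 -268.9] [169.9 141. ] 2.9
sd [ 0.28642461 -0.01254421  0.00930743] [0.47540734 0.06159512 0.98771636]
```

Request:
jog_arm([
  [0.025,0.018,0],
  [0.025,0.018,0],
  [0.025,0.018,0],
  [0.025,0.018,0],
  [0.025,0.018,0],
  [0.025,0.018,0],
  [0.025,0.018,0],
  [0.025,0.018,0],
  [0.025,0.018,0],
  [0.025,0.018,0],
  [0,0,0],
], roll=[-0.04,-0.04,-0.04,-0.04,-0.04,-0.04,-0.04,-0.04,-0.04,-0.037,0], claw=1)

```text
time: 1.02
ee_pos: [0.4562, -0.3009, 0.2263]
ee_rot: [-3.14, -0.003, -0.002]
force: [-0.6, 0.5, -0.7]
finger_gap: 0.0232
gripper_force: 0.0
```

```bash
python3 - <<'E'
from h import *
a=dict(np.load("a.npz")); P=cloud(a)
for n,(x,y),h in [("stir",(.506,.3055),.076),("pump",(.53,-.021),.116),("meter",(.5,-.273),.096)]:
    m=(np.hypot(P[...,0]-x,P[...,1]-y)<.035)&(abs(P[...,2]-h)<.005); q=P[m]
    print(n,m.sum(),q.mean(0).round(4),((q.min(0)+q.max(0))/2).round(4),np.ptp(q,0).round(3))
m=(abs(P[...,2]-.056)<.004)&(P[...,0]>.4)&(P[...,0]<.7)&(P[...,1]>.2)&(P[...,1]<.42); m=cv2.morphologyEx(m.astype(np.uint8),cv2.MORPH_OPEN,np.ones((3,3)))>0
print(cv2.minAreaRect((P[m][:,:2]*1000).astype(np.float32)))
E
```

```text
stir 100 [0.5062 0.3089 0.0751] [0.5061 0.3093 0.0754] [0.026 0.027 0.008]
pump 126 [ 0.5308 -0.0214  0.1148] [ 0.5311 -0.0215  0.1149] [0.028 0.025 0.007]
meter 140 [ 0.4999 -0.2707  0.0952] [ 0.4991 -0.2716  0.0954] [0.018 0.048 0.008]
((571.8887939453125, 315.58306884765625), (188.11695861816406, 128.6515655517578), 5.076854228973389)
```

Request:
jog_arm([
  [0.003,0.03,0],
  [0.003,0.03,0],
  [0.003,0.03,0],
  [0.003,0.03,0],
  [0.003,0.03,0],
  [0.003,0.03,0],
  [0.003,0.03,0],
  [0.003,0.03,0],
  [0.003,0.03,0],
  [0.003,0.03,0],
  [0.003,0.03,0],
  [0.003,0.03,0],
], roll=[0,0,0,0,0,0,0,0,0,0,0,0])

```text
time: 2.02
ee_pos: [0.4886, 0.0568, 0.2265]
ee_rot: [3.141, -0.0, -0.001]
force: [1.1, -0.7, -0.3]
finger_gap: 0.0002
gripper_force: 0.0
```

Request:
jog_arm([
  [0.002,0.03,0],
  [0.002,0.03,0],
  [0.002,0.03,0],
  [0.002,0.03,0],
  [0.002,0.03,0],
  [0.002,0.03,0],
  [0.001,0.03,0],
  [0.001,0.03,-0.03],
  [0,0.01,-0.03],
  [0,0,-0.03],
  [0,0,0],
  [0,0,0],
], roll=[0,0,0,0,0,0,0,0,0,0,0,0])

```text
time: 3.02
ee_pos: [0.502, 0.3044, 0.1361]
ee_rot: [3.14, 0.0, -0.006]
force: [-0.4, -0.7, 0.2]
finger_gap: 0.0004
gripper_force: 0.0
```

Request:
jog_arm([
  [0.004,0.0045,0],
  [0,0,-0.02],
  [0,0,-0.02],
  [0,0,-0.01],
  [0,0,0],
  [0,0,0],
], roll=[0,0,0,0,0,0])

```text
time: 3.52
ee_pos: [0.5078, 0.3098, 0.0886]
ee_rot: [-3.141, 0.001, -0.002]
force: [0.8, 0.1, -0.7]
finger_gap: 0.0001
gripper_force: 0.0
```

Now 0.0886 → about 0.0645, slowly.

Request:
jog_arm([
  [0,0,-0.005],
  [0,0,-0.003],
  [0,0,-0.002],
  [0,0,-0.002],
  [0,0,-0.002],
  [0,0,-0.002],
  [0,0,-0.002],
  [0,0,-0.002],
  [0,0,-0.002],
  [0,0,0],
  [0,0,0],
], roll=[0,0,0,0,0,0,0,0,0,0,0])

```text
time: 4.43
ee_pos: [0.5068, 0.3097, 0.0649]
ee_rot: [3.141, -0.0, -0.001]
force: [-0.2, 1.1, 0.3]
finger_gap: 0.0004
gripper_force: 0.0
```

Request:
jog_arm([
  [0,0,-0.001],
  [0,0,0],
  [0,0,0],
  [0,0,0.01],
  [0,0,0.03],
  [0,0,0.04],
  [0,0,0.03],
  [0,-0.02,0.03],
  [0,-0.03,0],
  [0,-0.03,0],
], roll=[0,0,0,0,0,0,0,0,0,0])

```text
time: 5.27
ee_pos: [0.5077, 0.2298, 0.2073]
ee_rot: [-3.14, -0.003, -0.008]
force: [0.6, -0.2, -1.1]
finger_gap: 0.0004
gripper_force: 0.0
```

```bash
python3 - <<'E'
from h import *
P=cloud(get_image("top"))
for n,(x,y),h in [("stir",(.506,.309),.066),("pump",(.531,-.0215),.116),("meter",(.4995,-.271),.096)]:
    m=(np.hypot(P[...,0]-x,P[...,1]-y)<.011); q=P[m]; print(n,np.median(q,0).round(4))
print(state()["ee_pos"])
E
```

```text
stir [nan nan nan]
pump [ 0.5311 -0.0215  0.1151]
meter [ 0.5002 -0.2704  0.0949]
[0.50716203 0.22441698 0.2060621 ]
  return _methods._mean(a, axis=axis, dtype=dtype,
  ret = um.true_divide(
```

The arm hides the stirrer key, so I'll move above the pump and look again before pressing.

Request:
jog_arm([
  [0.003,-0.03,0],
  [0.003,-0.03,0],
  [0.003,-0.03,0],
  [0.003,-0.03,0],
  [0.003,-0.03,0],
  [0.003,-0.03,0],
  [0.003,-0.03,0],
  [0.003,-0.03,0],
  [0,-0.006,0],
  [0,0,0],
  [0,0,0],
], roll=[0,0,0,0,0,0,0,0,0,0,0])

```text
time: 6.23
ee_pos: [0.5308, -0.0159, 0.2045]
ee_rot: [-3.141, 0.002, 0.0]
force: [-0.5, 0.2, -0.2]
finger_gap: 0.0007
gripper_force: 0.0
```

```bash
cat > look.py <<'E'
from h import *
P=cloud(get_image("top"))
for n,(x,y) in [("stir",(.506,.309)),("pump",(.531,-.0215)),("meter",(.4995,-.271))]:
    m=(np.hypot(P[...,0]-x,P[...,1]-y)<.009); q=P[m]; print(n,m.sum(),np.median(q,0).round(4) if m.any() else "hidden")
m=(abs(P[...,2]-.056)<.004)&(P[...,0]>.4)&(P[...,0]<.7)&(P[...,1]>.2)&(P[...,1]<.42); m=cv2.morphologyEx(m.astype(np.uint8),cv2.MORPH_OPEN,np.ones((3,3)))>0
print(cv2.minAreaRect((P[m][:,:2]*1000).astype(np.float32)))
print(state()["ee_pos"])
E
python3 look.py
```

```text
stir 37 [0.5065 0.3095 0.0641]
pump 177 [ 0.5309 -0.0216  0.5646]
meter 38 [ 0.5003 -0.2704  0.0948]
((571.9241333007812, 315.5105895996094), (188.33128356933594, 128.01535034179688), 5.709989070892334)
[ 0.53072435 -0.0153264   0.20446681]
```

The stirrer key is about 11–12 mm down and the stirrer hasn't moved. Next is the pump.

Request:
jog_arm([
  [0,-0.006,-0.02],
  [0,0,-0.03],
  [0,0,-0.02],
  [0,0,-0.006],
  [0,0,0],
  [0,0,0],
], roll=[0,0,0,0,0,0])

```text
time: 6.78
ee_pos: [0.5314, -0.0214, 0.1291]
ee_rot: [3.141, 0.002, 0.001]
force: [0.6, -0.6, 0.7]
finger_gap: 0.0003
gripper_force: 0.0
```

Request:
jog_arm([
  [0,0,-0.005],
  [0,0,-0.004],
  [0,0,-0.002],
  [0,0,-0.002],
  [0,0,-0.002],
  [0,0,-0.002],
  [0,0,-0.002],
  [0,0,-0.002],
  [0,0,-0.002],
  [0,0,-0.002],
  [0,0,0],
  [0,0,0],
], roll=[0,0,0,0,0,0,0,0,0,0,0,0])

```text
time: 7.78
ee_pos: [0.5307, -0.0223, 0.1029]
ee_rot: [3.142, -0.0, -0.001]
force: [1.0, 0.5, 0.1]
finger_gap: 0.0003
gripper_force: 0.0
```

About 13 mm down. I'll lift and move to above the meter at (0.500, -0.271).

Request:
jog_arm([
  [0,0,0.01],
  [0,0,0.03],
  [0,0,0.04],
  [0,0,0.02],
  [-0.005,-0.035,0],
  [-0.005,-0.035,0],
  [-0.005,-0.035,0],
  [-0.005,-0.035,0],
  [-0.005,-0.035,0],
  [-0.005,-0.035,0],
  [0,-0.035,0],
  [0,0,0],
], roll=[0,0,0,0,0,0,0,0,0,0,0,0])

```text
time: 8.78
ee_pos: [0.5002, -0.2732, 0.2038]
ee_rot: [3.138, -0.008, 0.001]
force: [-0.7, -0.4, 0.2]
finger_gap: 0.0006
gripper_force: 0.0
```

```bash
python3 look.py
```

```text
stir 35 [0.5065 0.3096 0.0638]
pump 40 [ 0.5306 -0.0216  0.1021]
meter 184 [ 0.4991 -0.2708  0.5635]
((572.04345703125, 314.82904052734375), (187.9153594970703, 128.93817138671875), 5.135756492614746)
[ 0.50031255 -0.27032141  0.203556  ]
```

The pump key is about 13 mm down. The meter comes last, going from z 0.2035 down to 0.109, then slowly to 0.0835.

Request:
jog_arm([
  [0,0,-0.03],
  [0,0,-0.03],
  [0,0,-0.025],
  [0,0,-0.0095],
  [0,0,0],
  [0,0,0],
], roll=[0,0,0,0,0,0])

```text
time: 9.33
ee_pos: [0.5014, -0.2669, 0.1097]
ee_rot: [3.141, 0.001, 0.001]
force: [0.0, -0.4, 0.9]
finger_gap: 0.0004
gripper_force: 0.0
```

Request:
jog_arm([
  [-0.001,-0.004,-0.005],
  [0,0,-0.005],
  [0,0,-0.002],
  [0,0,-0.002],
  [0,0,-0.002],
  [0,0,-0.002],
  [0,0,-0.002],
  [0,0,-0.002],
  [0,0,-0.002],
  [0,0,-0.002],
  [0,0,0],
  [0,0,0],
], roll=[0,0,0,0,0,0,0,0,0,0,0,0])

```text
time: 10.33
ee_pos: [0.4998, -0.271, 0.0824]
ee_rot: [-3.141, 0.0, 0.001]
force: [-0.4, -0.9, -0.5]
finger_gap: 0.0005
gripper_force: 0.0
```

Request:
jog_arm([
  [0,0,0.01],
  [0,0,0.03],
  [0,0,0.04],
  [0,0,0.04],
  [-0.02,-0.03,0],
  [-0.02,-0.03,0],
  [-0.02,-0.03,0],
  [-0.02,-0.03,0],
  [-0.02,-0.03,0],
  [-0.02,-0.03,0],
  [0,0,0],
  [0,0,0],
], roll=[0,0,0,0,0,0,0,0,0,0,0,0])

```text
time: 11.33
ee_pos: [0.3787, -0.4524, 0.203]
ee_rot: [-3.141, 0.006, -0.0]
force: [-0.5, -0.2, -0.1]
finger_gap: 0.0007
gripper_force: 0.0
```

```bash
python3 look.py
```

```text
stir 37 [0.5064 0.3092 0.0635]
pump 41 [ 0.5306 -0.0216  0.1025]
meter 38 [ 0.5006 -0.2713  0.0816]
((572.1229248046875, 315.25408935546875), (188.87448120117188, 128.8134002685547), 5.243292808532715)
[ 0.37956083 -0.45128696  0.20301678]
```

All three keys are 11 mm or more down and the hand is clear.

```bash
python3 -c "
from station import *
print(hand_in())"
```

```text
the job is handed in; nothing more can be done
None
```

I tapped the stirrer, pump and meter keys in that order, each about 11–13 mm down by the camera, and handed the job in at about 11 s with the hand clear of everything; the hand-in gave no verdict.

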